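# Seat the tube in the clamp and torque its bolt until the wrench clicks

## Robot

A 6-joint arm with a two-finger parallel gripper is mounted at the origin on the work surface. World frame = base frame: x ahead of the robot, y to its left, z up, the work surface at z = 0. Lengths are in m, angles in rad, forces in N, time in s.
With the tool pointing down it reaches from about 0.375 to 0.975 m from the base axis. Payload 3.8 kg.
Tool frame: the origin (TCP) lies at the very end of the fingers, on their centre line; the grasp point (between the pads) lies bot.grip_point_offset behind it (bot.grip_point_offset is the distance from the TCP to the grasp point, in m); z points along the fingers, y is the line along which they close (so a half turn about z gives the same grasp; the last joint's range is limited). The gripper opens to 85 mm and grips with 20 to 120 N. Pads are 22 mm wide; open, the fingers measure 114 mm over their backs; the gripper's body (76 mm by 85 mm) begins 54 mm behind the grasp point. The pads swing forward as they close: fully open they stand 13 mm farther back than shut.
Start: joints at [1.099, 0.264, 1.604, -0, 1.274, -0.037], TCP at [0.284, 0.612, 0.231] pointing down, gripper open.
Joint ranges: [-2.63, 2.63], [-0.94, 2.18], [0.31, 2.57], [-1.31, 4.45], [0, 2.66], [-2.55, 2.55]. Speed limits (rad/s): [2.57, 2.57, 3.14, 3.14, 3.14, 3.14].

## Interface

Orientations are given as a rotation vector (axis times angle).
In Python, from workcell import bot, vision gives the robot as it stands.
- The arm moves only by the tool play_rows, never from a script. Its argument "rows" is a list of rows, each an object of numbers: "dx", "dy", "dz": the shift along the tool's x, y, z as a fraction of full scale; "roll": the turn about the tool's z as a fraction of full scale; "fingers": the closure, from 0 (fully open) to 1 (shut). In form: [{"dx": .., "dy": .., "dz": .., "roll": .., "fingers": ..}, ...]. A call has 1 to 20 rows; each row shifts and turns the commanded pose from where the row before left it, along the tool's axes as they then stand; what a row does not reach is not made up. Full scale, the value 1, is 0.04 m for a shift and 4 degrees for a turn. A row lasts 1/12 s, in which the tool goes at most 41.7 mm and 7.16 degrees, less where a joint would pass 70% of its speed; a pose out of reach is approached as far as the arm can. A call with a number of a shift or a turn outside -1 to 1 is refused whole. A call with a gripper value outside its range is refused whole. The fingers move at their own pace and stop on an object; "grip_force" is the grip in N (left out, the last holds). Time passes only in rows, so rows that do not move let the fingers close. It gives the time, the measured TCP pose, the force and the opening at its end, in the units of the state.
- bot.read_state(): the state, without advancing time (a new reading comes with each control period).
- vision.read_camera(name): name is "side" or "top"; returns a dict with "pixels" (384x512x3 uint8, red, green, blue), "depth" (384x512 float32, m along the optical axis (not along the pixel's ray), 0 where there is no reading), "fx", "fy", "cx", "cy" (pixels), "R" (3x3) and "t" (3): a world point X has camera coordinates R X + t. Camera axes: x right, y down, z forward; pixel columns grow to the right and rows downward; lengths in m; the calibration is good to about 2 mm. A picture is of the moment at which its call begins.
- bot.finish_job(): hands the job in, once; it reports no verdict.
The state is a dict: "time": time; "q": joint angles; "joint_vel": joint speeds; "joint_torque": joint torques, N m; "tool_pos": TCP position; "tcp_rot": TCP orientation; "wrist_force": force on the tool from outside, world axes, zero at the start; "torque": the same for the moment, N m; "width": opening from 0.0 (shut) to 1.0 (fully open).
Only numpy, scipy, OpenCV 4.12 (cv2) and the standard library are available. Lean on these libraries where they do the work, as an engineer would, in place of code of your own. Each camera call takes 0.05 s, during which the arm holds its last target. There are 200 camera calls.

## Task

Push the yellow tube gently along its channel in the clamping jig until it is fully home against the red end stop. Then turn the blue-handled click wrench clockwise (seen from above) to tighten the clamp bolt until the wrench gives with its click, stop right there without driving the handle on to the end of its give, and let go. Leave the wrench where it clicked, the tube home and the other things on the bench alone.

Things in the scene. Friction and masses are not known exactly. Their poses are not given: they have to be found in the camera images.
- jig: steel clamping jig fixed to the bench. Origin on the bench under the upright bolt's axis; x along the tube channel towards the red end stop, y left of that, z up. Base 220 x 150 x 12 mm, x from -145 to 75, y from -40 to 110. A bridge bar crosses over the channel at x from -14 to 14 mm, top at z = 84 mm; its brass jaw comes down as the bolt turns but stays clear of the tube.
- tube_home (a point): point of the jig where the tube's centre is when fully home, in jig frame x -5, y 65, z 39 mm; axes as the jig's. The red stop's face is 55 mm further along x (stop 64 mm wide, top at z = 66 mm). Channel: floor at z = 20 mm, open at the -x end (x = -140 mm), rails with tops at z = 34 mm, inner faces 40 mm apart. Keep the force on the stop below about 30 N.
- tube: loose yellow tube, 38 mm across, 110 mm long, 0.15 to 0.3 kg, flat ends with black plugs, lying in the channel along the jig's x axis, 35 to 55 mm short of home. Origin at its centre (39 mm over the bench); its x axis along its length towards the stop (it may be rolled). Slides with light friction (1 to 3 N).
- wrench_head: steel head of the click wrench, 42 mm across, fast on the bolt. Origin on the bolt's axis, 102 mm over the bench; x level along the wrench towards the handle, z up. Clockwise from above tightens. It has 0.2 to 0.65 rad to go until the click; how far cannot be seen. The bolt turns stiffly (6 to 9 N at the grip at first, rising slowly to about 12 N), and stays where left.
- wrench_grip (a point): middle of the round blue handle (28 mm across, 105 to 225 mm from the bolt's axis), 160 mm from the bolt's axis, 102 mm over the bench, free space around it. x points along the handle away from the bolt, z up. The handle is straight in line with the head until the click; bent at least 0.035 rad clockwise against the head (5 mm at the grip) it has clicked.
- wrench_joint (a point): the wrench's breakaway joint, on the head, 20 mm from the bolt's axis; axes as the head's. At set torque (about 12 N across the grip) it gives: the bolt stops turning and the force falls by about 1 N for each 4 mm at the grip, up to a dead end at 0.17 rad (24 mm). Over 0.145 rad (20 mm) is driven too far. Let go, it springs straight.
- grease_tin: bystander, to be left alone: green tin, 66 mm across, 55 mm high. Origin at its underside.
- spare_plug: bystander, to be left alone: bare aluminium plug, 44 mm across, 50 mm high. Origin at its underside.
- bolt_cup: bystander, to be left alone: orange cup, 72 mm across, 50 mm high. Origin at its underside.
- brush: bystander, to be left alone: parts brush lying flat. Origin at its underside.
- screwdriver: bystander, to be left alone: screwdriver lying flat. Origin at its underside.
- steel_offcut: bystander, to be left alone: dark steel bar 120 x 20 x 12 mm lying flat. Origin at its underside.
- jig_block: bystander, to be left alone: blue block 50 x 40 x 30 mm. Origin at its underside.
Mind the look-alikes: they are no part of the job. Of the things shaped like the tube, the yellow one is meant.

How it is judged:
On the way, in this order (a step that is already met when the one before it is completed fails the run):
1. the tube is pushed home: its centre within 3 mm of where it touches the stop, lying in the channel (x of tube in the frame of jig above -0.008 m and z of tube in the frame of jig below 0.043 m and y of tube in the frame of jig between 0.06 and 0.07 m), for 0.2 s.
2. the wrench has given (handle bent more than 0.035 rad against its head), with the tube still home (all of step 1 and angle between the x axis of wrench_head and the x axis of wrench_grip, either way round above 0.035 rad), for 0.05 s.
At the end, for the whole second after the job is handed in: the tube lies in the channel within 3 mm of fully home and at rest; the wrench is let go, straight again (within 0.02 rad) and at rest, its grip more than 20 mm from where it started (all of step 1 and angle between the x axis of wrench_head and the x axis of wrench_grip, either way round below 0.02 rad and distance of wrench_grip from where it was at the start of the episode above 0.02 m and linear speed of tube below 0.01 m/s and angular speed of wrench_head below 0.05 rad/s); the robot touches nothing.
It fails at once if the wrench handle is driven on to the end of its give (bent more than 0.145 rad) (angle between the x axis of wrench_head and the x axis of wrench_grip, either way round above 0.145 rad).
It fails at once if the tube is rammed (more than 30 N between tube and jig) (contact force between tube and jig above 30 N).
It fails at once if a bystander is moved by more than 20 mm (distance of any of grease_tin, spare_plug, bolt_cup, brush, screwdriver, steel_offcut, jig_block from where it was at the start of the episode above 0.02 m).
It also fails if it takes over 67 s, if anything falls off the work surface, if the arm or the gripper's body presses on something with over 40 N, if the wrist force passes 120 N, or if a joint passes its speed limit or range.

## Working session

There is one attempt and no reset: what is moved stays moved. The work goes in short steps, Python scripts to look and compute and a tool call to move; the robot and the scene stay as the last step left them, time stands still between calls to the robot, and variables do not carry over. Pictures are saved under pics/ and viewed, on a budget of 10 in all, crops included, one or two more only if the job needs it, and the job is handed in when it is done.

Besides the shell and the picture viewer there is one more tool, called after "Emit:" as name(argument=value, ...), one argument or row to a line, values as JSON. play_rows: Moves the arm, as the interface text tells. Its arguments: {"type":"object","properties":{"rows":{"type":"array","items":{"type":"object","properties":{"dx":{"type":"number","minimum":-1,"maximum":1},"dy":{"type":"number","minimum":-1,"maximum":1},"dz":{"type":"number","minimum":-1,"maximum":1},"roll":{"type":"number","minimum":-1,"maximum":1},"fingers":{"type":"number"}}}},"grip_force":{"type":"number"}},"required":["rows"]}

```bash
ls; mkdir -p pics
python3 - <<'E'
from workcell import bot,vision
import cv2,numpy as np
s=bot.read_state();print(s,bot.grip_point_offset)
for n in("side","top"):
    c=vision.read_camera(n);cv2.imwrite(f"pics/{n}0.png",c["pixels"][:,:,::-1]);np.save(n+"0.npy",c,allow_pickle=True)
    print(n,c["fx"],c["cx"],c["cy"],c["R"],c["t"])
E
```

```text
pics
{'time': 0.0, 'q': array([ 1.09908245e+00,  2.64774631e-01,  1.60540350e+00, -2.21742953e-05,
        1.27366183e+00, -3.68730843e-02]), 'joint_vel': array([ 0.00030964, -0.00098696, -0.00025743,  0.0007119 , -0.0007024 ,
       -0.00013194]), 'joint_torque': array([ 1.21938028e-04, -5.15097535e+01, -3.67318797e+01, -1.39286576e-04,
        1.25929451e-02,  1.38718255e-05]), 'tool_pos': array([0.28401287, 0.61153239, 0.2299316 ]), 'tcp_rot': array([-0.67754966, -3.06709899,  0.00342433]), 'wrist_force': array([ 0.31560879, -0.46108608, -0.03445404]), 'torque': array([-0.04540841, -0.03065878, -0.03222944]), 'width': 1.0030089317476607} 0.0187
side 434.93611508375966 253.04463949666024 198.9724482060406 [[ 0.99790461 -0.06407441  0.00899218]
 [-0.0297051  -0.57716142 -0.81608964]
 [ 0.0574804   0.8141125  -0.57785538]] [-0.49947375  0.06445308  1.480804  ]
top 451.86060095626505 244.35841074656676 192.01527412298802 [[ 0.01254585 -0.99964763  0.02339248]
 [-0.98153528 -0.0167774  -0.19054399]
 [ 0.19086932 -0.02057001 -0.98139991]] [-0.05546662  0.51722014  1.35252461]
```

View pics/top0.png

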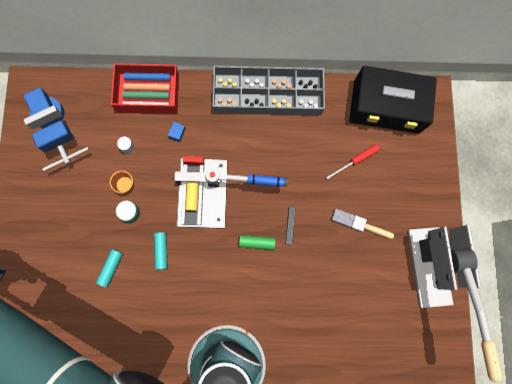

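View pics/side0.png

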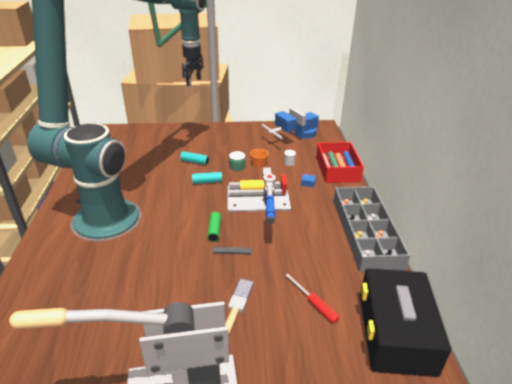

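The top view shows the jig at (203,192): yellow tube at (192,197), red stop at (193,160), wrench head at (212,175) and blue handle at (267,181). Tube look-alikes are teal (160,250), teal (109,268) and green (257,242). For the wrench they are the blue block (177,131), the blue vise (45,120) and the red screwdriver (365,156). By colour I choose the yellow tube in the channel and the blue handle attached to the head.

```bash
cat > h.py <<'E'
import numpy as np,cv2
def ray(c,uv,z):
    uv=np.atleast_2d(uv).astype(float)
    d=np.c_[(uv[:,0]-c["cx"])/c["fx"],(uv[:,1]-c["cy"])/c["fy"],np.ones(len(uv))]@c["R"]
    o=-c["R"].T@c["t"]
    return o+d*((z-o[2])/d[:,2])[:,None]
def proj(c,X):
    p=np.atleast_2d(X)@c["R"].T+c["t"]
    return np.c_[c["fx"]*p[:,0]/p[:,2]+c["cx"],c["fy"]*p[:,1]/p[:,2]+c["cy"]]
def cloud(c,m):
    v,u=np.nonzero(m&(c["depth"]>0)); d=c["depth"][v,u]
    p=np.c_[(u-c["cx"])/c["fx"]*d,(v-c["cy"])/c["fy"]*d,d]
    return (p-c["t"])@c["R"]
def mask(c,lo,hi,box):
    h=cv2.cvtColor(c["pixels"],cv2.COLOR_RGB2HSV);m=cv2.inRange(h,lo,hi)>0
    b=np.zeros_like(m);x0,y0,x1,y1=box;b[y0:y1,x0:x1]=1;return m&b
def rect(c,m,z):
    v,u=np.nonzero(m);P=ray(c,np.c_[u,v],z)[:,:2]
    r=cv2.minAreaRect((P*1000).astype(np.float32));return r,P.mean(0),len(P)
E
python3 - <<'E'
from h import *
T=np.load("top0.npy",allow_pickle=True).item();S=np.load("side0.npy",allow_pickle=True).item()
for n,c,bx in(("top",T,(165,145,300,235)),("side",S,(220,160,300,225))):
    for k,lo,hi,z in(("yellow",(22,100,80),(34,255,255),.045),("blue",(100,120,50),(125,255,255),.105),("red",(0,150,80),(5,255,255),.066)):
        m=mask(c,lo,hi,bx); 
        r,mean,N=rect(c,m,z);P=cloud(c,m);w,v=np.linalg.eigh(np.cov(P[:,:2].T))
        print(n,k,N,r,mean,"cloud med",np.median(P,0),"min",P.min(0),"max",P.max(0),"axis",v[:,1])
    x0,y0,x1,y1=bx
    cv2.imwrite(f"pics/{n}crop.png",cv2.resize(c["pixels"][y0:y1,x0:x1,::-1],None,fx=5,fy=5,interpolation=cv2.INTER_CUBIC))
m=mask(T,(0,0,150),(180,50,255),(165,145,235,235));P=cloud(T,m)
for lo,hi in((.005,.02),(.07,.09),(.09,.12),(.12,.3)):
    q=P[(P[:,2]>lo)&(P[:,2]<hi)]
    if len(q)>3: print(lo,hi,len(q),np.median(q,0),cv2.minAreaRect((q[:,:2]*1000).astype(np.float32)))
E
```

```text
top yellow 279 ((502.27294921875, 117.44236755371094), (85.47346496582031, 30.906965255737305), 1.8850338459014893) [0.50247246 0.11679968] cloud med [0.49987917 0.11555477 0.05630599] min [0.45761185 0.10059448 0.04592407] max [0.54383614 0.13241076 0.06442472] axis [-0.99993874  0.01106864]
top blue 296 ((544.6377563476562, -108.7386474609375), (108.49394989013672, 26.730365753173828), 86.33912658691406) [ 0.54451426 -0.10967196] cloud med [ 0.54212816 -0.11004247  0.11405239] min [ 0.52841272 -0.16394047 -0.00160162] max [ 0.5849735  -0.05418052  0.12297299] axis [0.06596849 0.99782171]
top red 158 ((605.3306274414062, 91.69551086425781), (112.71466827392578, 40.9674072265625), 62.319305419921875) [0.6116293  0.10765846] cloud med [0.61509626 0.11028507 0.0659839 ] min [ 0.55107017  0.04718852 -0.00534004] max [0.64608618 0.15300634 0.12259646] axis [0.6133675  0.78979764]
side yellow 199 ((466.7292175292969, 28.857330322265625), (266.15087890625, 89.443115234375), 68.88861846923828) [0.49882774 0.11372567] cloud med [0.49957971 0.10602087 0.05307268] min [ 0.38714651 -0.04916746 
[... 562 characters left out ...]
 min [0.55662931 0.04470617 0.02477191] max [0.62831616 0.14825371 0.12277311] axis [0.17878043 0.983889  ]
0.005 0.02 1463 [0.4942639  0.05534206 0.01288704] ((522.626220703125, 74.33675384521484), (175.0347900390625, 223.0548095703125), 88.63982391357422)
0.07 0.09 256 [0.55636991 0.12130049 0.0844291 ] ((556.09521484375, 98.00187683105469), (136.11782836914062, 27.899797439575195), 87.767578125)
0.09 0.12 207 [0.55163623 0.03577639 0.11331179] ((554.0590209960938, 72.39186096191406), (37.0074462890625, 174.56451416015625), 3.117701530456543)
0.12 0.3 15 [0.55742928 0.04974731 0.1204593 ] ((555.6342163085938, 50.21997833251953), (35.573463439941406, 25.007694244384766), 26.823423385620117)
```

View pics/topcrop.png

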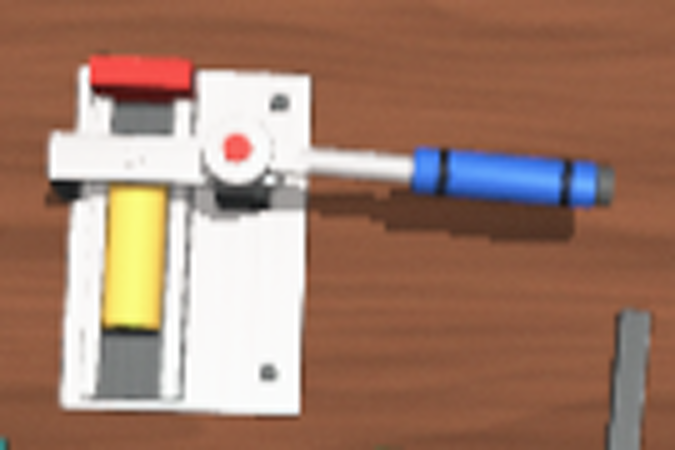

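The crop confirms the yellow tube in the channel, short of the red stop, and the blue handle in line with the head. The measured bolt-to-grip distance is 159 mm, close to the 160 mm given. The bolt is at about (0.556, 0.050), jig yaw is about -1.8°, and the tube's rear end is at x≈0.456. Moving now.

Emit:
play_rows(
  rows=[
    {"dx": -0.52, "dy": -0.61, "fingers": 1},
    {"dx": -0.52, "dy": -0.61, "fingers": 1},
    {"dx": -0.52, "dy": -0.61, "fingers": 1},
    {"dx": -0.52, "dy": -0.61, "fingers": 1},
    {"dx": -0.52, "dy": -0.61, "fingers": 1},
    {"dx": -0.52, "dy": -0.61, "fingers": 1},
    {"dx": -0.52, "dy": -0.61, "fingers": 1},
    {"dx": -0.52, "dy": -0.61, "fingers": 1},
    {"dx": -0.52, "dy": -0.61, "fingers": 1},
    {"dx": -0.52, "dy": -0.61, "fingers": 1},
    {"dx": -0.52, "dy": -0.61, "fingers": 1},
    {"dx": -0.52, "dy": -0.61, "fingers": 1},
    {"dx": -0.52, "dy": -0.61, "fingers": 1},
    {"dx": -0.52, "dy": -0.61, "fingers": 1},
    {"dx": -0.52, "dy": -0.61, "fingers": 1},
    {"dx": -0.52, "dy": -0.61, "fingers": 1},
  ],
)

```text
validation failed for argument at $.ro...
```

Emit:
play_rows(
  rows=[
    {"roll": 1, "fingers": 1},
    {"roll": 1, "fingers": 1},
    {"roll": 1, "fingers": 1},
    {"roll": 1, "fingers": 1},
    {"roll": 1, "fingers": 1},
    {"roll": 1, "fingers": 1},
    {"roll": 1, "fingers": 1},
    {"roll": 1, "fingers": 1},
    {"roll": 1, "fingers": 1},
    {"roll": 1, "fingers": 1},
    {"roll": 1, "fingers": 1},
    {"roll": 1, "fingers": 1},
    {"roll": 1, "fingers": 1},
    {"roll": 1, "fingers": 1},
    {"roll": 1, "fingers": 1},
    {"roll": 1, "fingers": 1},
    {"roll": 0.75, "fingers": 1},
    {"roll": 0, "fingers": 1},
    {"roll": 0, "fingers": 1},
  ],
)

```text
validation failed for argument at $.ro...
```

```bash
cat > st.py <<'E'
from workcell import bot
import numpy as np
from scipy.spatial.transform import Rotation as R
s=bot.read_state();M=R.from_rotvec(s["tcp_rot"]).as_matrix()
print("t",s["time"],"pos",s["tool_pos"].round(4),"F",s["wrist_force"].round(2),"w",round(s["width"],3),"yawY",np.degrees(np.arctan2(M[1,1],M[0,1])).round(2),"x",M[:,0].round(3),"q6",s["q"][5].round(2))
E
python3 st.py
```

```text
t 0.1 pos [0.284  0.6116 0.2301] F [-0.85  0.82  0.2 ] w 0.997 yawY 65.09 x [-0.907  0.421  0.   ] q6 -0.04
```

Both calls were refused. I'll try giving all the keys in every row.

Emit:
play_rows(
  rows=[
    {"dx": -0.52, "dy": -0.61, "dz": 0, "roll": 0, "fingers": 1},
  ],
)

```text
time: 0.18
tool_pos: [0.2915, 0.5844, 0.23]
tcp_rot: [-0.673, -3.067, -0.002]
wrist_force: [1.1, -0.6, 0.1]
width: 0.884
```

Emit:
play_rows(
  rows=[
    {"dx": -0.52, "dy": -0.61, "dz": 0, "roll": 0, "fingers": 1},
    {"dx": -0.52, "dy": -0.61, "dz": 0, "roll": 0, "fingers": 1},
    {"dx": -0.52, "dy": -0.61, "dz": 0, "roll": 0, "fingers": 1},
    {"dx": -0.52, "dy": -0.61, "dz": 0, "roll": 0, "fingers": 1},
    {"dx": -0.52, "dy": -0.61, "dz": 0, "roll": 0, "fingers": 1},
    {"dx": -0.52, "dy": -0.61, "dz": 0, "roll": 0, "fingers": 1},
    {"dx": -0.52, "dy": -0.61, "dz": 0, "roll": 0, "fingers": 1},
    {"dx": -0.52, "dy": -0.61, "dz": 0, "roll": 0, "fingers": 1},
    {"dx": -0.52, "dy": -0.61, "dz": 0, "roll": 0, "fingers": 1},
    {"dx": -0.52, "dy": -0.61, "dz": 0, "roll": 0, "fingers": 1},
    {"dx": -0.52, "dy": -0.61, "dz": 0, "roll": 0, "fingers": 1},
    {"dx": -0.52, "dy": -0.61, "dz": 0, "roll": 0, "fingers": 1},
    {"dx": -0.52, "dy": -0.61, "dz": 0, "roll": 0, "fingers": 1},
    {"dx": -0.52, "dy": -0.61, "dz": 0, "roll": 0, "fingers": 1},
    {"dx": -0.52, "dy": -0.61, "dz": 0, "roll": 0, "fingers": 1},
  ],
)

```text
time: 1.43
tool_pos: [0.4214, 0.1163, 0.231]
tcp_rot: [-0.677, -3.067, 0.0]
wrist_force: [0.5, 0.7, 0.1]
width: 0.003
```

Emit:
play_rows(
  rows=[
    {"dx": 0, "dy": 0, "dz": 0, "roll": 1, "fingers": 1},
    {"dx": 0, "dy": 0, "dz": 0, "roll": 1, "fingers": 1},
    {"dx": 0, "dy": 0, "dz": 0, "roll": 1, "fingers": 1},
    {"dx": 0, "dy": 0, "dz": 0, "roll": 1, "fingers": 1},
    {"dx": 0, "dy": 0, "dz": 0, "roll": 1, "fingers": 1},
    {"dx": 0, "dy": 0, "dz": 0, "roll": 1, "fingers": 1},
    {"dx": 0, "dy": 0, "dz": 0, "roll": 1, "fingers": 1},
    {"dx": 0, "dy": 0, "dz": 0, "roll": 1, "fingers": 1},
    {"dx": 0, "dy": 0, "dz": 0, "roll": 1, "fingers": 1},
    {"dx": 0, "dy": 0, "dz": 0, "roll": 1, "fingers": 1},
    {"dx": 0, "dy": 0, "dz": 0, "roll": 1, "fingers": 1},
    {"dx": 0, "dy": 0, "dz": 0, "roll": 1, "fingers": 1},
    {"dx": 0, "dy": 0, "dz": 0, "roll": 1, "fingers": 1},
    {"dx": 0, "dy": 0, "dz": 0, "roll": 1, "fingers": 1},
    {"dx": 0, "dy": 0, "dz": 0, "roll": 1, "fingers": 1},
    {"dx": 0, "dy": 0, "dz": 0, "roll": 1, "fingers": 1},
    {"dx": 0, "dy": 0, "dz": 0, "roll": 0.75, "fingers": 1},
    {"dx": 0, "dy": 0, "dz": 0, "roll": 0, "fingers": 1},
    {"dx": 0, "dy": 0, "dz": 0, "roll": 0, "fingers": 1},
  ],
)

```text
time: 3.02
tool_pos: [0.4214, 0.1179, 0.2309]
tcp_rot: [-2.256, -2.186, 0.001]
wrist_force: [-0.5, -0.3, 0.3]
width: 0.001
```

```bash
python3 st.py
```

```text
t 3.0167 pos [0.4214 0.1179 0.2309] F [-0.49 -0.26  0.29] w 0.001 yawY -1.82 x [ 0.032  0.999 -0.   ] q6 0.25
```

Emit:
play_rows(
  rows=[
    {"dx": 0, "dy": -0.1, "dz": 0.6, "roll": 0, "fingers": 1},
    {"dx": 0, "dy": 0, "dz": 0.6, "roll": 0, "fingers": 1},
    {"dx": 0, "dy": 0, "dz": 0.6, "roll": 0, "fingers": 1},
    {"dx": 0, "dy": 0, "dz": 0.6, "roll": 0, "fingers": 1},
    {"dx": 0, "dy": 0, "dz": 0.6, "roll": 0, "fingers": 1},
    {"dx": 0, "dy": 0, "dz": 0.6, "roll": 0, "fingers": 1},
    {"dx": 0, "dy": 0, "dz": 0.6, "roll": 0, "fingers": 1},
    {"dx": 0, "dy": 0, "dz": 0.4, "roll": 0, "fingers": 1},
    {"dx": 0, "dy": 0, "dz": 0.2, "roll": 0, "fingers": 1},
    {"dx": 0, "dy": 0, "dz": 0, "roll": 0, "fingers": 1},
    {"dx": 0, "dy": 0, "dz": 0, "roll": 0, "fingers": 1},
  ],
)

```text
time: 3.93
tool_pos: [0.4178, 0.1181, 0.0394]
tcp_rot: [-2.257, -2.185, 0.001]
wrist_force: [-0.9, -0.4, 1.0]
width: 0.001
```

```bash
python3 st.py
python3 - <<'E'
from workcell import vision
from h import *
c=vision.read_camera("top");s=vision.read_camera("side")
a=cv2.resize(c["pixels"][140:240,160:300,::-1],(560,400),interpolation=cv2.INTER_CUBIC)
b=cv2.resize(s["pixels"][150:230,215:315,::-1],None,fx=2.4,fy=2.4*400/192,interpolation=cv2.INTER_CUBIC) if 0 else cv2.resize(s["pixels"][150:230,215:315,::-1],(240,192))
cv2.imwrite("pics/c1.png",np.hstack([a,np.vstack([b,np.zeros((208,240,3),np.uint8)])]))
E
```

```text
t 3.9333 pos [0.4178 0.1181 0.0394] F [-0.95 -0.36  1.01] w 0.001 yawY -1.88 x [ 0.033  0.999 -0.   ] q6 0.25
```

View pics/c1.png

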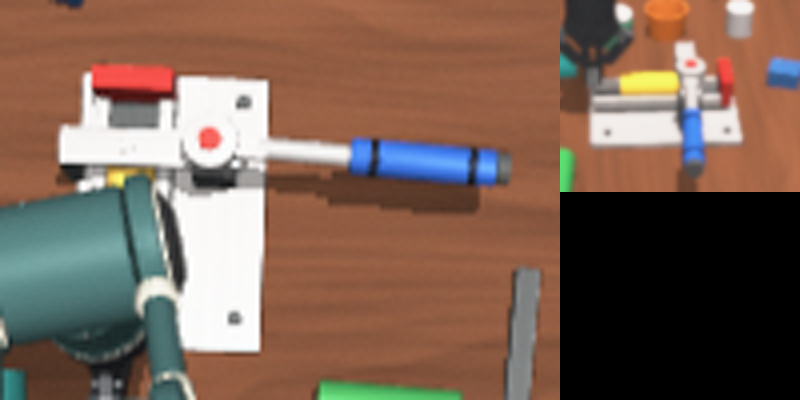

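The side crop (600,85) shows the closed fingers in the channel behind the tube's end plug. Pushing slowly.

Emit:
play_rows(
  rows=[
    {"dx": 0, "dy": 0.07, "dz": 0, "roll": 0, "fingers": 1},
    {"dx": 0, "dy": 0.07, "dz": 0, "roll": 0, "fingers": 1},
    {"dx": 0, "dy": 0.07, "dz": 0, "roll": 0, "fingers": 1},
    {"dx": 0, "dy": 0.07, "dz": 0, "roll": 0, "fingers": 1},
    {"dx": 0, "dy": 0.07, "dz": 0, "roll": 0, "fingers": 1},
    {"dx": 0, "dy": 0.07, "dz": 0, "roll": 0, "fingers": 1},
    {"dx": 0, "dy": 0.07, "dz": 0, "roll": 0, "fingers": 1},
    {"dx": 0, "dy": 0.07, "dz": 0, "roll": 0, "fingers": 1},
    {"dx": 0, "dy": 0.07, "dz": 0, "roll": 0, "fingers": 1},
    {"dx": 0, "dy": 0.07, "dz": 0, "roll": 0, "fingers": 1},
  ],
)

```text
time: 4.87
tool_pos: [0.4459, 0.1171, 0.0392]
tcp_rot: [-2.258, -2.184, 0.0]
wrist_force: [0.4, 0.2, 0.9]
width: -0.005
```

Emit:
play_rows(
  rows=[
    {"dx": 0, "dy": 0.05, "dz": 0, "roll": 0, "fingers": 1},
    {"dx": 0, "dy": 0.05, "dz": 0, "roll": 0, "fingers": 1},
    {"dx": 0, "dy": 0.05, "dz": 0, "roll": 0, "fingers": 1},
    {"dx": 0, "dy": 0.05, "dz": 0, "roll": 0, "fingers": 1},
    {"dx": 0, "dy": 0.05, "dz": 0, "roll": 0, "fingers": 1},
    {"dx": 0, "dy": 0.05, "dz": 0, "roll": 0, "fingers": 1},
  ],
)

```text
time: 5.37
tool_pos: [0.4578, 0.1167, 0.0391]
tcp_rot: [2.258, 2.184, -0.0]
wrist_force: [-0.2, -0.6, -0.1]
width: -0.001
```

```bash
python3 st.py
python3 - <<'E'
from workcell import vision
from h import *
s=vision.read_camera("side")
m=mask(s,(22,100,80),(34,255,255),(228,170,300,195));P=cloud(s,m);P=P[(P[:,2]>.03)&(P[:,2]<.07)];print(len(P),np.percentile(P[:,0],[1,3,50,97,99]))
S=np.load("side0.npy",allow_pickle=True).item()
m=mask(S,(22,100,80),(34,255,255),(228,170,300,195));P=cloud(S,m);P=P[(P[:,2]>.03)&(P[:,2]<.07)];print(len(P),np.percentile(P[:,0],[1,3,50,97,99]))
E
```

```text
t 5.3667 pos [0.4578 0.1167 0.0391] F [-0.16 -0.55 -0.06] w -0.001 yawY -1.91 x [ 0.033  0.999 -0.   ] q6 0.23
140 [0.47413133 0.47757307 0.5135572  0.54288099 0.5431361 ]
189 [0.4612147  0.46347137 0.50229466 0.54261243 0.54338874]
```

Emit:
play_rows(
  rows=[
    {"dx": 0, "dy": 0.05, "dz": 0, "roll": 0, "fingers": 1},
    {"dx": 0, "dy": 0.05, "dz": 0, "roll": 0, "fingers": 1},
    {"dx": 0, "dy": 0.05, "dz": 0, "roll": 0, "fingers": 1},
    {"dx": 0, "dy": 0.05, "dz": 0, "roll": 0, "fingers": 1},
    {"dx": 0, "dy": 0.05, "dz": 0, "roll": 0, "fingers": 1},
    {"dx": 0, "dy": 0.05, "dz": 0, "roll": 0, "fingers": 1},
    {"dx": 0, "dy": 0.05, "dz": 0, "roll": 0, "fingers": 1},
    {"dx": 0, "dy": 0.05, "dz": 0, "roll": 0, "fingers": 1},
  ],
)

```text
time: 6.08
tool_pos: [0.4739, 0.1162, 0.0392]
tcp_rot: [-2.258, -2.184, 0.0]
wrist_force: [-1.5, -0.8, -0.0]
width: 0.002
```

Emit:
play_rows(
  rows=[
    {"dx": 0, "dy": 0.025, "dz": 0, "roll": 0, "fingers": 1},
    {"dx": 0, "dy": 0.025, "dz": 0, "roll": 0, "fingers": 1},
    {"dx": 0, "dy": 0.025, "dz": 0, "roll": 0, "fingers": 1},
    {"dx": 0, "dy": 0.025, "dz": 0, "roll": 0, "fingers": 1},
    {"dx": 0, "dy": 0.025, "dz": 0, "roll": 0, "fingers": 1},
  ],
)

```text
time: 6.5
tool_pos: [0.4787, 0.116, 0.0393]
tcp_rot: [-2.258, -2.184, 0.0]
wrist_force: [-1.3, 0.1, -1.4]
width: -0.005
```

```bash
python3 st.py
cat > tube.py <<'E'
from workcell import vision
from h import *
s=vision.read_camera("side")
m=mask(s,(22,100,80),(34,255,255),(228,170,300,195));P=cloud(s,m);P=P[(P[:,2]>.03)&(P[:,2]<.07)];print(len(P),np.percentile(P[:,0],[1,3,50,97,99]))
cv2.imwrite("pics/side_t.png",cv2.resize(s["pixels"][160:225,220:300,::-1],None,fx=8,fy=8,interpolation=cv2.INTER_CUBIC))
E
python3 tube.py
```

```text
t 6.5 pos [0.4787 0.116  0.0393] F [-1.28  0.13 -1.35] w -0.005 yawY -1.91 x [ 0.033  0.999 -0.   ] q6 0.22
130 [0.49557671 0.49852219 0.53206549 0.60064797 0.60103993]
```

View pics/side_t.png

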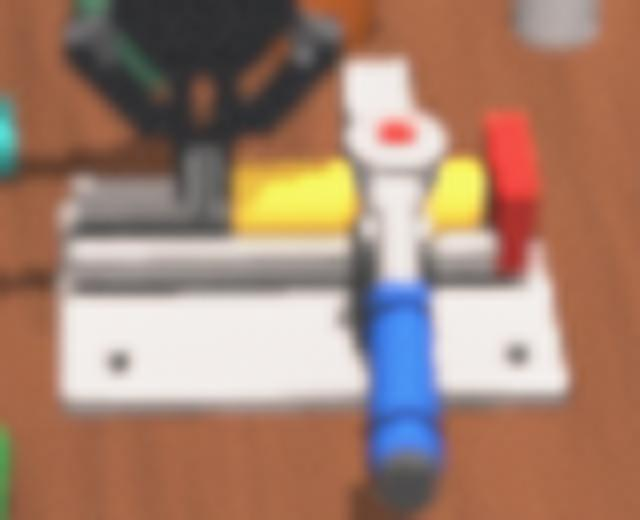

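The view shows the tube's front at about (485,190), almost at the stop. I'll creep forward and watch the force.

Emit:
play_rows(
  rows=[
    {"dx": 0, "dy": 0.015, "dz": 0, "roll": 0, "fingers": 1},
    {"dx": 0, "dy": 0.015, "dz": 0, "roll": 0, "fingers": 1},
    {"dx": 0, "dy": 0.015, "dz": 0, "roll": 0, "fingers": 1},
  ],
)

```text
time: 6.8
tool_pos: [0.4805, 0.116, 0.0393]
tcp_rot: [-2.258, -2.184, -0.0]
wrist_force: [-1.4, 0.3, 0.2]
width: -0.003
```

Emit:
play_rows(
  rows=[
    {"dx": 0, "dy": 0.015, "dz": 0, "roll": 0, "fingers": 1},
    {"dx": 0, "dy": 0.015, "dz": 0, "roll": 0, "fingers": 1},
  ],
)

```text
time: 6.97
tool_pos: [0.4817, 0.1159, 0.0393]
tcp_rot: [2.258, 2.184, -0.0]
wrist_force: [-1.5, -0.3, -0.5]
width: 0.001
```

Emit:
play_rows(
  rows=[
    {"dx": 0, "dy": 0.015, "dz": 0, "roll": 0, "fingers": 1},
  ],
)

```text
time: 7.05
tool_pos: [0.4823, 0.1159, 0.0392]
tcp_rot: [-2.258, -2.184, 0.0]
wrist_force: [-1.2, 0.1, -0.5]
width: 0.003
```

Emit:
play_rows(
  rows=[
    {"dx": 0, "dy": 0.015, "dz": 0, "roll": 0, "fingers": 1},
  ],
)

```text
time: 7.13
tool_pos: [0.4829, 0.1159, 0.0393]
tcp_rot: [2.258, 2.184, -0.0]
wrist_force: [-0.6, -0.1, -0.1]
width: 0.006
```

Emit:
play_rows(
  rows=[
    {"dx": 0, "dy": 0.015, "dz": 0, "roll": 0, "fingers": 1},
    {"dx": 0, "dy": 0.015, "dz": 0, "roll": 0, "fingers": 1},
  ],
)

```text
time: 7.3
tool_pos: [0.4841, 0.1158, 0.0393]
tcp_rot: [2.258, 2.184, -0.0]
wrist_force: [-0.1, 0.1, -0.5]
width: 0.003
```

Emit:
play_rows(
  rows=[
    {"dx": 0, "dy": 0.012, "dz": 0, "roll": 0, "fingers": 1},
  ],
)

```text
time: 7.38
tool_pos: [0.4846, 0.1158, 0.0393]
tcp_rot: [2.258, 2.184, -0.0]
wrist_force: [-0.7, 0.2, -0.5]
width: 0.001
```

Emit:
play_rows(
  rows=[
    {"dx": 0, "dy": 0.012, "dz": 0, "roll": 0, "fingers": 1},
  ],
)

```text
time: 7.47
tool_pos: [0.4851, 0.1158, 0.0393]
tcp_rot: [-2.258, -2.184, 0.0]
wrist_force: [-1.5, -0.1, -0.7]
width: -0.004
```

Emit:
play_rows(
  rows=[
    {"dx": 0, "dy": 0.012, "dz": 0, "roll": 0, "fingers": 1},
  ],
)

```text
time: 7.55
tool_pos: [0.4854, 0.1158, 0.0393]
tcp_rot: [-2.258, -2.184, 0.001]
wrist_force: [-3.0, 0.4, 1.1]
width: -0.0
```

Emit:
play_rows(
  rows=[
    {"dx": 0, "dy": 0.012, "dz": 0, "roll": 0, "fingers": 1},
  ],
)

```text
time: 7.63
tool_pos: [0.4854, 0.1158, 0.0392]
tcp_rot: [-2.258, -2.183, 0.002]
wrist_force: [-4.8, 0.7, 2.9]
width: -0.002
```

Emit:
play_rows(
  rows=[
    {"dx": 0, "dy": 0.01, "dz": 0, "roll": 0, "fingers": 1},
  ],
)

```text
time: 7.72
tool_pos: [0.4854, 0.1157, 0.0392]
tcp_rot: [-2.257, -2.183, 0.003]
wrist_force: [-5.6, 0.5, 5.1]
width: 0.001
```

The tube is home: it stopped at x=0.4854 with about 6 N, against the expected 0.486. Next I back off, lift and go to the +x side of the handle.

Emit:
play_rows(
  rows=[
    {"dx": 0, "dy": 0, "dz": 0, "roll": 0, "fingers": 1},
    {"dx": 0, "dy": 0, "dz": 0, "roll": 0, "fingers": 1},
    {"dx": 0, "dy": 0, "dz": 0, "roll": 0, "fingers": 1},
    {"dx": 0, "dy": -0.1, "dz": 0, "roll": 0, "fingers": 1},
    {"dx": 0, "dy": -0.2, "dz": 0, "roll": 0, "fingers": 1},
    {"dx": 0, "dy": -0.1, "dz": -0.3, "roll": 0, "fingers": 1},
    {"dx": 0, "dy": 0, "dz": -0.7, "roll": 0, "fingers": 1},
    {"dx": 0, "dy": 0, "dz": -0.8, "roll": 0, "fingers": 1},
    {"dx": 0, "dy": 0, "dz": -0.8, "roll": 0, "fingers": 1},
    {"dx": 0, "dy": 0, "dz": -0.8, "roll": 0, "fingers": 1},
    {"dx": 0, "dy": 0, "dz": -0.6, "roll": 0, "fingers": 1},
  ],
)

```text
time: 8.63
tool_pos: [0.4713, 0.1165, 0.2025]
tcp_rot: [2.256, 2.182, 0.006]
wrist_force: [0.8, 0.5, 0.9]
width: -0.001
```

Emit:
play_rows(
  rows=[
    {"dx": -0.7, "dy": 0.465, "dz": 0, "roll": 0, "fingers": 1},
    {"dx": -0.7, "dy": 0.465, "dz": 0, "roll": 0, "fingers": 1},
    {"dx": -0.7, "dy": 0.465, "dz": 0, "roll": 0, "fingers": 1},
    {"dx": -0.7, "dy": 0.465, "dz": 0, "roll": 0, "fingers": 1},
    {"dx": -0.7, "dy": 0.465, "dz": 0, "roll": 0, "fingers": 1},
    {"dx": -0.7, "dy": 0.465, "dz": 0, "roll": 0, "fingers": 1},
    {"dx": -0.7, "dy": 0.465, "dz": 0, "roll": 0, "fingers": 1},
    {"dx": -0.7, "dy": 0.465, "dz": 0, "roll": 0, "fingers": 1},
    {"dx": 0, "dy": 0, "dz": 0, "roll": 0.55, "fingers": 1},
    {"dx": 0, "dy": 0, "dz": 0, "roll": 0, "fingers": 1},
    {"dx": 0, "dy": 0, "dz": 0, "roll": 0, "fingers": 1},
  ],
)

```text
time: 9.55
tool_pos: [0.6113, -0.1126, 0.199]
tcp_rot: [-2.299, -2.14, -0.0]
wrist_force: [0.5, 0.5, 0.3]
width: -0.004
```

```bash
python3 st.py; python3 tube.py
python3 - <<'E'
from workcell import vision
from h import *
c=vision.read_camera("top")
m=mask(c,(22,100,80),(34,255,255),(165,145,240,235));print("yellow top",rect(c,m,.045))
cv2.imwrite("pics/top_t.png",cv2.resize(c["pixels"][130:240,160:300,::-1],None,fx=5,fy=5,interpolation=cv2.INTER_CUBIC))
# bolt axis: circle of head top / red dot
m=mask(c,(0,150,80),(6,255,255),(203,166,222,184));print("red dot",rect(c,m,.125))
E
```

```text
t 9.55 pos [ 0.6113 -0.1126  0.199 ] F [0.53 0.54 0.28] w -0.004 yawY -4.11 x [0.072 0.997 0.   ] q6 -0.15
153 [0.49963537 0.50003614 0.53251757 0.60651811 0.60821726]
yellow top (((553.7369995117188, 114.91229248046875), (31.556711196899414, 112.04640197753906), 88.9120101928711), array([0.54950237, 0.11469488]), 241)
red dot (((556.0088500976562, 51.525142669677734), (12.155218124389648, 8.853477478027344), 1.4758721590042114), array([0.55527719, 0.05113538]), 16)
```

View pics/top_t.png

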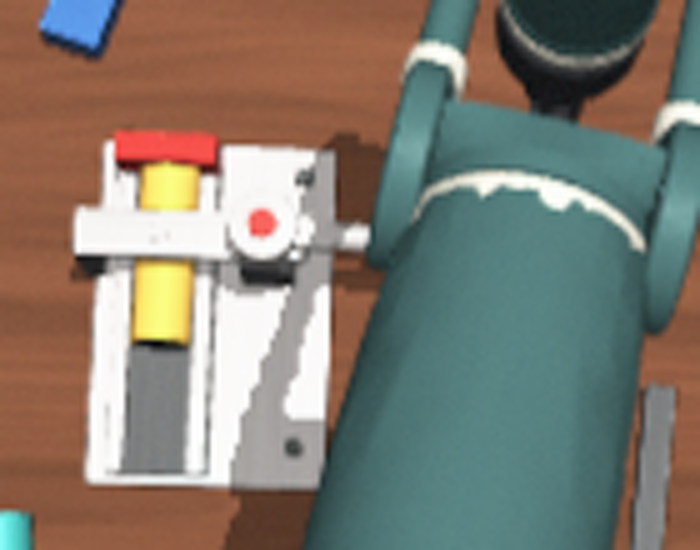

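The tube sits against the red stop (165,165) after release. Next I descend beside the handle and approach it.

Emit:
play_rows(
  rows=[
    {"dx": 0, "dy": 0, "dz": 0.6, "roll": 0, "fingers": 1},
    {"dx": 0, "dy": 0, "dz": 0.6, "roll": 0, "fingers": 1},
    {"dx": 0, "dy": 0, "dz": 0.6, "roll": 0, "fingers": 1},
    {"dx": 0, "dy": 0, "dz": 0.5, "roll": 0, "fingers": 1},
    {"dx": 0, "dy": 0, "dz": 0.35, "roll": 0, "fingers": 1},
    {"dx": 0, "dy": -0.2, "dz": 0, "roll": 0, "fingers": 1},
    {"dx": 0, "dy": -0.2, "dz": 0, "roll": 0, "fingers": 1},
    {"dx": 0, "dy": -0.2, "dz": 0, "roll": 0, "fingers": 1},
    {"dx": 0, "dy": -0.15, "dz": 0, "roll": 0, "fingers": 1},
    {"dx": 0, "dy": 0, "dz": 0, "roll": 0, "fingers": 1},
  ],
)

```text
time: 10.48
tool_pos: [0.581, -0.1104, 0.0948]
tcp_rot: [2.299, 2.139, 0.001]
wrist_force: [-0.2, -0.4, -0.2]
width: 0.001
```

```bash
python3 st.py; python3 tube.py
```

```text
t 10.4833 pos [ 0.581  -0.1104  0.0948] F [-0.18 -0.45 -0.24] w 0.001 yawY -4.11 x [ 0.072  0.997 -0.   ] q6 -0.16
95 [0.49949031 0.49972563 0.52058783 0.54093568 0.5432484 ]
```

View pics/side_t.png

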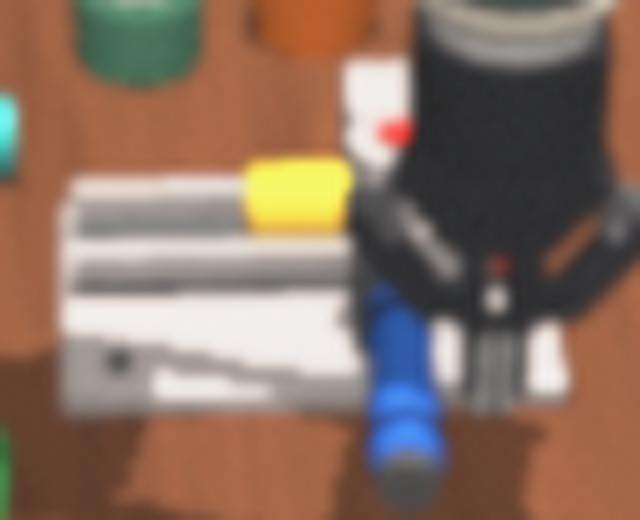

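The fingers (490,370) stand beside the handle (405,370) with about 10 mm of gap. The links are above handle height. Creeping to contact.

Emit:
play_rows(
  rows=[
    {"dx": 0, "dy": -0.06, "dz": 0, "roll": 0, "fingers": 1},
    {"dx": 0, "dy": -0.06, "dz": 0, "roll": 0, "fingers": 1},
    {"dx": 0, "dy": -0.06, "dz": 0, "roll": 0, "fingers": 1},
    {"dx": 0, "dy": -0.06, "dz": 0, "roll": 0, "fingers": 1},
  ],
)

```text
time: 10.87
tool_pos: [0.5722, -0.1098, 0.0934]
tcp_rot: [2.3, 2.14, 0.0]
wrist_force: [1.0, -0.3, 0.0]
width: 0.003
```

Emit:
play_rows(
  rows=[
    {"dx": 0, "dy": -0.04, "dz": 0, "roll": 0, "fingers": 1},
    {"dx": 0, "dy": -0.04, "dz": 0, "roll": 0, "fingers": 1},
  ],
)

```text
time: 11.03
tool_pos: [0.5711, -0.1098, 0.0941]
tcp_rot: [2.297, 2.137, 0.005]
wrist_force: [6.6, -0.7, -0.9]
width: 0.001
```

Emit:
play_rows(
  rows=[
    {"dx": 0, "dy": -0.04, "dz": 0, "roll": 0, "fingers": 1},
    {"dx": 0, "dy": -0.04, "dz": 0, "roll": 0, "fingers": 1},
  ],
)

```text
time: 11.2
tool_pos: [0.5702, -0.1098, 0.0951]
tcp_rot: [2.295, 2.135, 0.01]
wrist_force: [9.7, -0.5, -1.7]
width: -0.002
```

Contact was at x≈0.572. I'll follow the arc. The click can't come before 0.2 rad (32 mm), so the first 24 mm go in one call.

Emit:
play_rows(
  rows=[
    {"dx": -0.009, "dy": -0.06, "dz": 0, "roll": 0.21, "fingers": 1},
    {"dx": -0.009, "dy": -0.06, "dz": 0, "roll": 0.21, "fingers": 1},
    {"dx": -0.009, "dy": -0.06, "dz": 0, "roll": 0.21, "fingers": 1},
    {"dx": -0.009, "dy": -0.06, "dz": 0, "roll": 0.21, "fingers": 1},
    {"dx": -0.009, "dy": -0.06, "dz": 0, "roll": 0.21, "fingers": 1},
  ],
)

```text
time: 11.62
tool_pos: [0.5587, -0.1103, 0.0954]
tcp_rot: [2.372, 2.048, 0.012]
wrist_force: [10.8, 0.7, -1.7]
width: -0.001
```

Emit:
play_rows(
  rows=[
    {"dx": -0.009, "dy": -0.06, "dz": 0, "roll": 0.21, "fingers": 1},
    {"dx": -0.009, "dy": -0.06, "dz": 0, "roll": 0.21, "fingers": 1},
    {"dx": -0.009, "dy": -0.06, "dz": 0, "roll": 0.21, "fingers": 1},
    {"dx": -0.009, "dy": -0.06, "dz": 0, "roll": 0.21, "fingers": 1},
    {"dx": -0.009, "dy": -0.06, "dz": 0, "roll": 0.21, "fingers": 1},
  ],
)

```text
time: 12.03
tool_pos: [0.547, -0.11, 0.0956]
tcp_rot: [2.445, 1.959, 0.013]
wrist_force: [11.5, 1.0, -2.3]
width: -0.002
```

```bash
cat > ang.py <<'E'
from workcell import bot
import numpy as np
from scipy.spatial.transform import Rotation as R
s=bot.read_state();M=R.from_rotvec(s["tcp_rot"]).as_matrix();p=s["tool_pos"]-np.array([.556,.051,0])
f=M.T@s["wrist_force"];a0=np.arctan2(-.1098-.051,.572-.556);a=np.arctan2(p[1],p[0])
print("t",s["time"],"pos",s["tool_pos"].round(4),"Ftool",f.round(2),"tcp in tool from bolt",(M.T@p)[:2].round(4),"turn rad",round(a0-a,4),"yaw",np.degrees(np.arctan2(M[1,1],M[0,1])).round(2))
E
python3 ang.py
```

```text
t 12.0333 pos [ 0.547  -0.11    0.0956] Ftool [ 3.51 10.94  2.46] tcp in tool from bolt [-0.1589  0.0274] turn rad 0.1553 yaw -12.59
```

```bash
cat > avg.py <<'E'
from workcell import bot,vision
import numpy as np
from scipy.spatial.transform import Rotation as R
F=[]
for i in range(5):
    vision.read_camera("top");s=bot.read_state();M=R.from_rotvec(s["tcp_rot"]).as_matrix();F.append(M.T@s["wrist_force"])
p=s["tool_pos"]-np.array([.556,.051,0]);a0=np.arctan2(-.1098-.051,.572-.556);a=np.arctan2(p[1],p[0])
l="t %.2f F %s sd %.2f rel %s z %.4f turn %.4f yaw %.2f"%(s["time"],np.mean(F,0).round(2),np.std(F,0)[1],(M.T@p)[:2].round(4),p[2],a0-a,np.degrees(np.arctan2(M[1,1],M[0,1])))
open("log.txt","a").write(l+"\n");print(open("log.txt").read())
E
python3 avg.py
```

```text
t 12.28 F [2.65 9.91 2.06] sd 0.20 rel [-0.159   0.0266] z 0.0953 turn 0.1585 yaw -12.55
```

Emit:
play_rows(
  rows=[
    {"dx": -0.008, "dy": -0.05, "dz": 0, "roll": 0.175, "fingers": 1},
    {"dx": -0.008, "dy": -0.05, "dz": 0, "roll": 0.175, "fingers": 1},
    {"dx": -0.008, "dy": -0.05, "dz": 0, "roll": 0.175, "fingers": 1},
  ],
)

```text
time: 12.53
tool_pos: [0.5411, -0.1095, 0.0956]
tcp_rot: [2.48, 1.914, 0.014]
wrist_force: [11.5, 1.7, -1.8]
width: 0.002
```

```bash
python3 avg.py
```

```text
t 12.28 F [2.65 9.91 2.06] sd 0.20 rel [-0.159   0.0266] z 0.0953 turn 0.1585 yaw -12.55
t 12.78 F [3.66 9.74 1.93] sd 0.59 rel [-0.1589  0.0268] z 0.0954 turn 0.1944 yaw -14.65
```

Emit:
play_rows(
  rows=[
    {"dx": -0.003, "dy": -0.05, "dz": 0, "roll": 0.175, "fingers": 1},
    {"dx": -0.003, "dy": -0.05, "dz": 0, "roll": 0.175, "fingers": 1},
    {"dx": -0.003, "dy": -0.05, "dz": 0, "roll": 0.175, "fingers": 1},
  ],
)

```text
time: 13.03
tool_pos: [0.5354, -0.1087, 0.0957]
tcp_rot: [2.514, 1.868, 0.014]
wrist_force: [12.9, 0.1, -1.4]
width: -0.0
```

```bash
python3 avg.py
```

```text
t 12.28 F [2.65 9.91 2.06] sd 0.20 rel [-0.159   0.0266] z 0.0953 turn 0.1585 yaw -12.55
t 12.78 F [3.66 9.74 1.93] sd 0.59 rel [-0.1589  0.0268] z 0.0954 turn 0.1944 yaw -14.65
t 13.28 F [ 2.74 10.48  2.1 ] sd 0.26 rel [-0.1588  0.0269] z 0.0956 turn 0.2302 yaw -16.74
```

Emit:
play_rows(
  rows=[
    {"dx": -0.003, "dy": -0.05, "dz": 0, "roll": 0.175, "fingers": 1},
    {"dx": -0.003, "dy": -0.05, "dz": 0, "roll": 0.175, "fingers": 1},
    {"dx": -0.003, "dy": -0.05, "dz": 0, "roll": 0.175, "fingers": 1},
  ],
)

```text
time: 13.53
tool_pos: [0.5297, -0.1077, 0.0958]
tcp_rot: [2.547, 1.822, 0.014]
wrist_force: [12.6, -1.7, -1.9]
width: 0.001
```

```bash
python3 avg.py|tail -2
```

```text
t 13.78 F [ 1.51 11.01  1.56] sd 0.44 rel [-0.1587  0.027 ] z 0.0957 turn 0.2661 yaw -18.83
```

Emit:
play_rows(
  rows=[
    {"dx": -0.005, "dy": -0.05, "dz": 0, "roll": 0.175, "fingers": 1},
    {"dx": -0.005, "dy": -0.05, "dz": 0, "roll": 0.175, "fingers": 1},
    {"dx": -0.005, "dy": -0.05, "dz": 0, "roll": 0.175, "fingers": 1},
  ],
)

```text
time: 14.03
tool_pos: [0.5237, -0.1066, 0.0958]
tcp_rot: [2.58, 1.775, 0.013]
wrist_force: [10.2, -4.1, -1.8]
width: 0.003
```

```bash
python3 avg.py|tail -2
```

```text
t 14.28 F [ 1.16 11.16  1.57] sd 0.36 rel [-0.1587  0.0268] z 0.0956 turn 0.3040 yaw -20.92
```

Emit:
play_rows(
  rows=[
    {"dx": -0.005, "dy": -0.05, "dz": 0, "roll": 0.175, "fingers": 1},
    {"dx": -0.005, "dy": -0.05, "dz": 0, "roll": 0.175, "fingers": 1},
  ],
)

```text
time: 14.45
tool_pos: [0.5194, -0.1056, 0.0956]
tcp_rot: [2.602, 1.744, 0.012]
wrist_force: [8.9, -3.5, -1.9]
width: 0.003
```

```bash
python3 avg.py|tail -2
```

```text
t 14.70 F [0.63 9.86 1.39] sd 0.41 rel [-0.1587  0.026 ] z 0.0954 turn 0.3327 yaw -22.31
```

The force is falling and the compliance is unloading, so the click seems to have begun. One more small step to confirm it.

Emit:
play_rows(
  rows=[
    {"dx": -0.005, "dy": -0.04, "dz": 0, "roll": 0.14, "fingers": 1},
    {"dx": -0.005, "dy": -0.035, "dz": 0, "roll": 0.12, "fingers": 1},
  ],
)

```text
time: 14.87
tool_pos: [0.5158, -0.1046, 0.0954]
tcp_rot: [2.619, 1.721, 0.01]
wrist_force: [9.5, -2.6, -1.3]
width: -0.002
```

```bash
python3 avg.py|tail -2
```

```text
t 15.12 F [0.81 8.69 1.26] sd 0.35 rel [-0.1587  0.0253] z 0.0952 turn 0.3547 yaw -23.36
```

The force dropped another 1.2 N over 3.5 mm, which matches the give slope. The bend is about 8–13 mm, inside the window. I'll back off gently and lift away.

Emit:
play_rows(
  rows=[
    {"dx": 0, "dy": 0.08, "dz": 0, "roll": 0, "fingers": 1},
    {"dx": 0, "dy": 0.08, "dz": 0, "roll": 0, "fingers": 1},
    {"dx": 0, "dy": 0.08, "dz": 0, "roll": 0, "fingers": 1},
    {"dx": 0, "dy": 0.08, "dz": 0, "roll": 0, "fingers": 1},
    {"dx": 0, "dy": 0.1, "dz": 0, "roll": 0, "fingers": 1},
    {"dx": 0, "dy": 0.15, "dz": 0, "roll": 0, "fingers": 1},
    {"dx": 0, "dy": 0.2, "dz": 0, "roll": 0, "fingers": 1},
    {"dx": 0, "dy": 0.2, "dz": 0, "roll": 0, "fingers": 1},
    {"dx": 0, "dy": 0.2, "dz": 0, "roll": 0, "fingers": 1},
    {"dx": 0, "dy": 0, "dz": -0.5, "roll": 0, "fingers": 1},
    {"dx": 0, "dy": 0, "dz": -0.8, "roll": 0, "fingers": 1},
    {"dx": 0, "dy": 0, "dz": -0.8, "roll": 0, "fingers": 1},
    {"dx": 0, "dy": 0, "dz": -0.8, "roll": 0, "fingers": 1},
    {"dx": 0, "dy": 0, "dz": -0.8, "roll": 0, "fingers": 1},
    {"dx": 0, "dy": 0, "dz": 0, "roll": 0, "fingers": 1},
    {"dx": 0, "dy": 0, "dz": 0, "roll": 0, "fingers": 1},
  ],
)

```text
time: 16.45
tool_pos: [0.5561, -0.1223, 0.2444]
tcp_rot: [2.622, 1.723, 0.006]
wrist_force: [0.6, 0.1, -0.1]
width: 0.001
```

Emit:
play_rows(
  rows=[
    {"dx": -0.8, "dy": 0, "dz": -0.2, "roll": 0, "fingers": 1},
    {"dx": -0.8, "dy": 0, "dz": 0, "roll": 0, "fingers": 1},
    {"dx": -0.8, "dy": 0, "dz": 0, "roll": 0, "fingers": 1},
    {"dx": -0.8, "dy": 0, "dz": 0, "roll": 0, "fingers": 1},
    {"dx": -0.8, "dy": 0, "dz": 0, "roll": 0, "fingers": 1},
    {"dx": -0.8, "dy": 0, "dz": 0, "roll": 0, "fingers": 1},
    {"dx": 0, "dy": 0, "dz": 0, "roll": 0, "fingers": 1},
    {"dx": 0, "dy": 0, "dz": 0, "roll": 0, "fingers": 1},
  ],
)

```text
time: 17.12
tool_pos: [0.4765, -0.2988, 0.2471]
tcp_rot: [-2.625, -1.72, 0.002]
wrist_force: [1.5, 0.6, -0.9]
width: 0.003
```

```bash
python3 ang.py; python3 tube.py
python3 - <<'E'
from workcell import vision
from h import *
for n,bx in(("top",(180,145,300,240)),("side",(220,160,300,235))):
    c=vision.read_camera(n)
    m=mask(c,(100,120,50),(125,255,255),bx);P=cloud(c,m);P=P[P[:,2]>.09];q=P[:,:2].mean(0)
    w,v=np.linalg.eigh(np.cov(P[:,:2].T));a=v[:,1]*np.sign(-v[1,1])
    d=q-np.array([.556,.051]);print(n,len(P),q,"dist",np.linalg.norm(d),"from bolt dir",np.degrees(np.arctan2(d[1],d[0])),"axis dir",np.degrees(np.arctan2(a[1],a[0])))
    if n=="top": cv2.imwrite("pics/end.png",cv2.resize(c["pixels"][120:250,100:320,::-1],None,fx=3.5,fy=3.5,interpolation=cv2.INTER_CUBIC))
E
```

```text
t 17.1167 pos [ 0.4765 -0.2988  0.2471] Ftool [1.17 1.13 0.91] tcp in tool from bolt [-0.3522  0.066 ] turn rad 0.3227 yaw -23.55
47 [0.53521969 0.53561143 0.596721   0.6074619  0.60762253]
top 297 [ 0.5018092  -0.10006385] dist 0.16048965217127212 from bolt dir -109.73432093789259 axis dir -109.5616003136457
side 137 [ 0.50524302 -0.14396568] dist 0.2014643550088521 from bolt dir -104.59235688116908 axis dir -97.66541326463752
```

View pics/end.png

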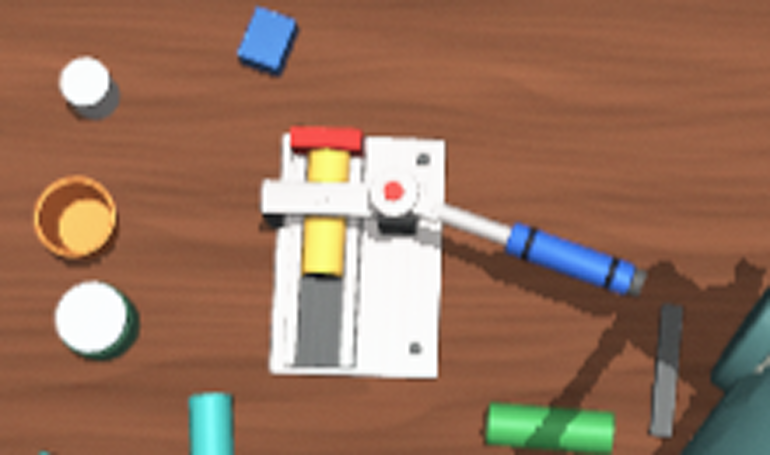

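The end view shows the tube against the stop and the wrench straight (axis -109.6° against -109.7° from the bolt). It turned 0.27 rad and sprang back about 0.084 rad (roughly 13 mm), so the click is confirmed. The arm is clear.

```bash
python3 -c "
from workcell import bot
print(bot.finish_job())"
```

```text
the job is handed in; nothing more can be done
None
```

The tube is home against the red stop and the wrench has clicked. I let go of it and handed the job in at about 17 s; no verdict is reported.

- **Tube:** I pushed it with closed fingers, creeping at the end, until the fingers stopped at x = 0.4854 m with about 6–8 N, against 0.486 m expected. The last picture shows it still against the stop.
- **Wrench:** I pushed the handle clockwise along its arc. The resting force rose to about 11.2 N, then fell to 9.9 N and 8.7 N over the next 8 mm, which I took as the click. I stopped there.
- **After letting go:** The handle sprang back about 13 mm (roughly 0.09 rad of bend, inside the 0.035–0.145 window). The head stays turned about 0.27 rad. The handle's axis is within 0.2° of the line to the bolt, so it is straight again. Its grip is about 43 mm from where it started.
- **Bystanders:** Those in the last picture look untouched. The brush and screwdriver were outside it, and I took no measured before-and-after positions of any of them.
- **Checks that disagreed:** The final side-camera fit of the handle (201 mm from the bolt, -97.7°) did not match the top view (160 mm, -109.6°). I put that down to the arm hiding part of the handle or other blue pixels, and relied on the top view. The final side-camera reading of the tube's rear end was off too; the bent-over wrench probably hides part of the tube, so I relied on the top view there as well.

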